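# Put the tone-hole facing heads back in their graded rack

## Robot

A 6-joint arm with a two-finger parallel gripper is mounted at the origin on a cart in front of the work surface, level with it; the furniture and walls round the work are solid. World frame = base frame: x ahead of the robot, y to its left, z up, the work surface at z = 0. Lengths are in m, angles in rad, forces in N, time in s.
With the tool pointing down it reaches from about 0.275 to 0.725 m from the base axis. Payload 15.9 kg.
Tool frame: the origin (TCP) lies on the centre line of the jaws, within the pads' length; the fingertips stand 11 mm ahead of it and the grasp point (between the pads) lies 8 mm behind it (bot.tcp_to_tips is the z of the fingertips in the tool frame, in m); z points along the fingers, y is the line along which they close (so a half turn about z gives the same grasp; the last joint's range is limited). The gripper opens to 85 mm and grips with 20 to 120 N. Pads are 22 mm wide; open, the fingers measure 114 mm over their backs; the gripper's body (76 mm by 85 mm) begins 54 mm behind the grasp point. The pads swing forward as they close: fully open they stand 13 mm farther back than shut.
Start: joints at [1.141, 0.213, -0.034, 1.323, 0, 1.571], TCP at [0.208, 0.455, 0.242] pointing down, gripper open.
Joint ranges: [-2.98, 2.98], [-0.74, 1.72], [-1.14, 1.35], [-2.1, 2.04], [-1.57, 1.44], [-3.14, 3.14]. Speed limits (rad/s): [1.89, 1.89, 2.39, 2.57, 3.14, 3.14].

## Interface

Orientations are given as a unit quaternion [w, x, y, z].
In Python, from plant import bot gives the robot as it stands. The module is installed in compiled form; this text tells all that it offers.
- The arm moves only by the tool play_rows, never from a script. Its argument "rows" is a list of rows, each a list of 7 numbers: the shift along the tool's x, y, z each as a share of 300 mm, from -1 to 1, then the turn, a rotation vector about the tool's x, y, z each as a share of 6 degrees, from -1 to 1, then the opening, from 0 (shut) to 1 (fully open). A call has 1 to 12 rows; each row shifts and turns the commanded pose from where the row before left it, along the tool's axes as they then stand; what a row does not reach is not made up. A row lasts 1/8 s, in which the tool goes at most 62.5 mm and 10.7 degrees, less where a joint would pass 70% of its speed; a pose out of reach is approached as far as the arm can. A call with a number of a shift or a turn outside -1 to 1 is refused whole. A call with a gripper value outside its range is refused whole. The fingers move at their own pace and stop on an object; the grip force is fixed at half the most. Time passes only in rows, so rows that do not move let the fingers close. It gives the time, the measured TCP pose, the force, the opening and the grip force at its end, in the units of the state.
- bot.get_obs(): the state, without advancing time (a new reading comes with each control period).
- bot.snapshot(name): name is "scene" or "top" or "wrist"; returns a dict with "frame" (384x512x3 uint8, red, green, blue), "K" (3x3 intrinsics, pixels), "extrinsics" (4x4, takes a point from camera to world coordinates). Camera axes: x right, y down, z forward; pixel columns grow to the right and rows downward; lengths in m; the calibration is good to about 2 mm. The wrist camera is an equidistant fisheye: a pixel r from the principal point sees the ray r / f radians off the axis. A picture is of the moment at which its call begins. There is no depth.
- bot.finish_job(): hands the job in; it is judged then, once.
The state is a dict: "clock": time; "joint_pos": joint angles; "dq": joint speeds; "effort": joint torques, N m; "eef_pos": TCP position; "ee_rot": TCP orientation; "wrist_force": force on the tool from outside, world axes, zero at the start; "torque": the same for the moment, N m; "gripper_width": finger opening in m; "finger_force": force on a finger pad.
Only numpy, scipy, OpenCV 4.12 (cv2) and the standard library are available. Lean on these libraries where they do the work, as an engineer would, in place of code of your own. Each camera call takes 0.05 s, during which the arm holds its last target. There are 200 camera calls.

## Task

Put the four tone-hole facing heads away in the wooden rack, in order of size: each head flat on the floor of the recess made for it, the smallest in the smallest recess, the largest in the largest; two heads have been left in recesses too large for them and must be moved as well. Set them down, do not drop them, for the abrasive faces chip, and leave the oil bottle standing where it is.

Things in the scene. Friction and masses are not known exactly. Their poses are not given: they have to be found in the camera images.
- head_24: smallest loose head: flat steel disc 24 mm across, 8 mm thick, 9 mm neck, and above it an upright round aluminium grip 15 mm across, 23 to 55 mm above the underside (the same on all heads); grasp it there. Origin: centre of the underside, z up the grip. About 53 g. Starts on the round black mat (3 mm thick) or, wrongly, in the second largest recess.
- head_34: second smallest loose head: flat steel disc 34 mm across, 8 mm thick, 9 mm neck, and above it an upright round aluminium grip 15 mm across, 23 to 55 mm above the underside (the same on all heads); grasp it there. Origin: centre of the underside, z up the grip. About 76 g. Starts on the round black mat (3 mm thick) or, wrongly, in the second largest recess.
- head_44: second largest loose head: flat steel disc 44 mm across, 8 mm thick, 9 mm neck, and above it an upright round aluminium grip 15 mm across, 23 to 55 mm above the underside (the same on all heads); grasp it there. Origin: centre of the underside, z up the grip. About 107 g. Starts, wrongly, in the largest recess.
- head_54: largest loose head: flat steel disc 54 mm across, 8 mm thick, 9 mm neck, and above it an upright round aluminium grip 15 mm across, 23 to 55 mm above the underside (the same on all heads); grasp it there. Origin: centre of the underside, z up the grip. About 147 g. Starts on the round black mat (160 mm across, 3 mm thick).
- seat_24: the smallest of the four round, flat-floored, cork-lined recesses in the wooden rack: 32 mm in diameter, 11 mm deep, for the 24 mm head (4 mm play all round; a larger head does not go in). Origin: centre of the recess's floor, z up, 3 mm above the bench; same axes as the rack: the row of recesses runs along its y. Fixed in the rack.
- seat_34: the second smallest of the four round, flat-floored, cork-lined recesses in the wooden rack: 42 mm in diameter, 11 mm deep, for the 34 mm head (4 mm play all round; a larger head does not go in). Origin: centre of the recess's floor, z up, 3 mm above the bench; same axes as the rack: the row of recesses runs along its y. Fixed in the rack.
- seat_44: the second largest of the four round, flat-floored, cork-lined recesses in the wooden rack: 52 mm in diameter, 11 mm deep, for the 44 mm head (4 mm play all round; a larger head does not go in). Origin: centre of the recess's floor, z up, 3 mm above the bench; same axes as the rack: the row of recesses runs along its y. Fixed in the rack.
- seat_54: the largest of the four round, flat-floored, cork-lined recesses in the wooden rack: 62 mm in diameter, 11 mm deep, for the 54 mm head (4 mm play all round; a larger head does not go in). Origin: centre of the recess's floor, z up, 3 mm above the bench; same axes as the rack: the row of recesses runs along its y. Fixed in the rack.
- rack: low dark wooden block, 78 x 224 x 14 mm, with four recesses in one row in order of size, fixed on the bench in any direction. Origin: centre of its underside; y runs along the row from the smallest recess to the largest, whose centres lie at y = -87.0, -44.0, 9.0, 72.0 mm.
- oil: small brown oil bottle with a black cap, 26 mm across and 80 mm tall, standing loose on the bench behind the work. Origin: centre of its underside, z up. A bystander.
There are look-alikes about, which are no part of the job. Leave any green, orange or pink look-alike of the head_24 alone.

How it is judged:
At the end, for the whole second after the job is handed in: each of the four heads lies flat in its own recess (centre within 7.5 mm of the recess's centre, underside within 3 mm of its floor, tilt under 0.1 rad), at rest and released (horizontal distance between head_24 and seat_24 below 0.0075 m and z of head_24 in the frame of seat_24 below 0.003 m and angle between each of head_24, head_34, head_44, head_54's own z axis and vertical below 0.1 rad and linear speed of each of head_24, head_34, head_44, head_54 below 0.02 m/s and contact force between the fingers and head_24 below 0.1 N and horizontal distance between head_34 and seat_34 below 0.0075 m and z of head_34 in the frame of seat_34 below 0.003 m and contact force between the fingers and head_34 below 0.1 N and horizontal distance between head_44 and seat_44 below 0.0075 m and z of head_44 in the frame of seat_44 below 0.003 m and contact force between the fingers and head_44 below 0.1 N and horizontal distance between head_54 and seat_54 below 0.0075 m and z of head_54 in the frame of seat_54 below 0.003 m and contact force between the fingers and head_54 below 0.1 N); the robot touches nothing.
It fails at once if the 24 mm head is dropped or knocked flying (faster than 0.6 m/s, as after a fall of about 18 mm, while no finger holds it) (linear speed of head_24 above 0.6 m/s and contact force between the fingers and head_24 below 0.05 N).
It fails at once if the 34 mm head is dropped or knocked flying (faster than 0.6 m/s, as after a fall of about 18 mm, while no finger holds it) (linear speed of head_34 above 0.6 m/s and contact force between the fingers and head_34 below 0.05 N).
It fails at once if the 44 mm head is dropped or knocked flying (faster than 0.6 m/s, as after a fall of about 18 mm, while no finger holds it) (linear speed of head_44 above 0.6 m/s and contact force between the fingers and head_44 below 0.05 N).
It fails at once if the 54 mm head is dropped or knocked flying (faster than 0.6 m/s, as after a fall of about 18 mm, while no finger holds it) (linear speed of head_54 above 0.6 m/s and contact force between the fingers and head_54 below 0.05 N).
It fails at once if the oil bottle is shifted by more than 25 mm or tipped by more than 0.35 rad (distance of oil from where it was at the start of the episode above 0.025 m or angle between oil's own z axis and vertical above 0.35 rad).
It also fails if it takes over 96 s, if anything falls off the work surface, if the arm or the gripper's body presses on something with over 40 N, if the wrist force passes 120 N, or if a joint passes its speed limit or range.

## Working session

There is one attempt and no reset: what is moved stays moved. The work goes in short steps, Python scripts to look and compute and a tool call to move; the robot and the scene stay as the last step left them, time stands still between calls to the robot, and variables do not carry over. Pictures are saved under pics/ and viewed, at most 14 in all, crops included, and the job is handed in when it is done.

Besides the shell and the picture viewer there is one more tool, called as a command line: name --pt "numbers of a row" for each row, then --argument value for the rest. play_rows: Moves the arm, as the interface text tells. Shift numbers are shares of 300 mm and turn numbers shares of 6 degrees, none past 1 either way. Its arguments: {"type":"object","properties":{"rows":{"type":"array","items":{"type":"array","items":{"type":"number","minimum":-1,"maximum":1}}}},"required":["rows"]}

```bash
mkdir -p pics; python3 - <<'E'
from plant import bot
import cv2,numpy as np
for n in("scene","top"):
    s=bot.snapshot(n); cv2.imwrite(f"pics/{n}0.png",s["frame"][:,:,::-1]); np.savez(f"{n}0.npz",**s); print(s["K"],s["extrinsics"].round(4))
o=bot.get_obs();print(o)
E
```

```text
[[477.05636619   0.         256.7463992 ]
 [  0.         477.05636619 201.11067509]
 [  0.           0.           1.        ]] [[ 0.7787 -0.3627  0.512   0.0986]
 [-0.6274 -0.447   0.6376 -0.3377]
 [-0.0024 -0.8177 -0.5756  0.5346]
 [ 0.      0.      0.      1.    ]]
[[378.58860608   0.         255.01690103]
 [  0.         378.58860608 196.10406131]
 [  0.           0.           1.        ]] [[-0.0087 -0.9982  0.0592  0.4747]
 [-0.9998  0.0098  0.0179  0.1845]
 [-0.0185 -0.0591 -0.9981  0.8783]
 [ 0.      0.      0.      1.    ]]
{'clock': 0.1, 'joint_pos': array([ 1.14098989e+00,  2.13328681e-01, -3.49763903e-02,  1.32350120e+00,
       -1.60210181e-05,  1.57081035e+00]), 'dq': array([ 1.26936184e-03, -9.66530061e-05,  2.19420851e-03, -2.28875355e-04,
       -9.90997786e-04, -3.19832654e-04]), 'effort': array([ 2.34818210e-03, -6.87247181e+01,  4.87808061e+01,  1.22432478e-02,
        3.58589216e-05, -6.45920096e-06]), 'eef_pos': array([0.2082309 , 0.45425729, 0.2418627 ]), 'ee_rot': array([-9.98572461e-05,  2.13259693e-01,  9.76995419e-01, -4.95066169e-04]), 'wrist_force': array([-0.20698859, -0.27752009,  0.4543694 ]), 'torque': array([ 0.01378719, -0.01173483,  0.03252866]), 'finger_force': 0.0, 'gripper_width': 0.08517310734102086}
```

View pics/top0.png

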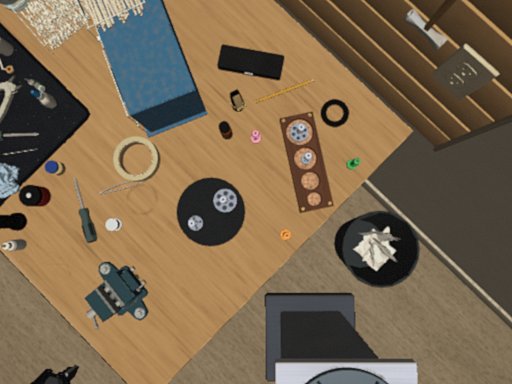

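View pics/scene0.png

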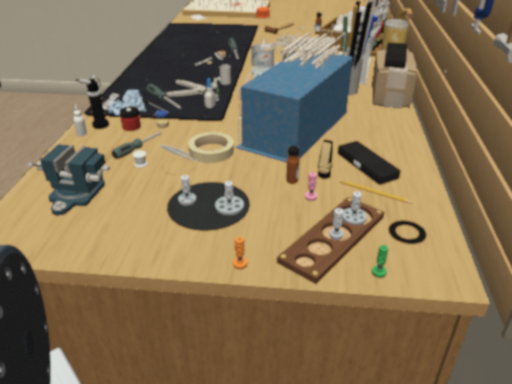

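The top view shows the rack running from (299,131), the largest recess, to (313,200), the smallest. The mat is at (210,212), with heads at (225,200) and (195,223). The candidates for head_24 are the pink (256,136), green (353,163) and orange (285,234) decoys, and the grey heads at (195,223) and (305,158). Only the grey ones qualify, and their size decides which is head_24. I'll enlarge both areas to confirm.

```bash
cat > h.py <<'E'
import numpy as np,cv2
def ray(s,u,v):
    K,E=s["K"],s["extrinsics"]; d=E[:3,:3]@np.array([(u-K[0,2])/K[0,0],(v-K[1,2])/K[1,1],1]); return E[:3,3],d
def plane(s,u,v,z):
    o,d=ray(s,u,v); return o+d*(z-o[2])/d[2]
def proj(s,p):
    E=s["extrinsics"]; c=E[:3,:3].T@(np.asarray(p)-E[:3,3]); q=s["K"]@c; return q[:2]/q[2]
E
python3 - <<'E'
import cv2,numpy as np
from h import *
t=dict(np.load("top0.npz")); s=dict(np.load("scene0.npz"))
a=cv2.resize(t["frame"][105:250,170:370],None,fx=4,fy=4,interpolation=cv2.INTER_CUBIC)
cv2.imwrite("pics/topc.png",a[:,:,::-1])
a=cv2.resize(s["frame"][165:285,160:400],None,fx=3.3,fy=3.3,interpolation=cv2.INTER_CUBIC)
cv2.imwrite("pics/scenec.png",a[:,:,::-1])
f=cv2.cvtColor(t["frame"],cv2.COLOR_RGB2HSV).astype(int)
# rack: dark brown
m=((f[...,2]<125)&(f[...,1]>90)&((f[...,0]<20))).astype(np.uint8); m[:, :270]=0;m[:,335:]=0;m[:105]=0;m[215:]=0
m=cv2.morphologyEx(m,cv2.MORPH_OPEN,np.ones((2,2)))
c=max(cv2.findContours(m,0,1)[0],key=cv2.contourArea); r=cv2.minAreaRect(c); b=cv2.boxPoints(r)
P=np.array([plane(t,*q,0.014) for q in b]); print(r); print(P.round(4)); print(np.linalg.norm(np.diff(P,axis=0),axis=1),P.mean(0))
# mat
m=(f[...,2]<60).astype(np.uint8);m[:,:170]=0;m[:,250:]=0;m[:170]=0;m[255:]=0
m=cv2.morphologyEx(m,cv2.MORPH_OPEN,np.ones((3,3)));c=max(cv2.findContours(m,0,1)[0],key=cv2.contourArea);e=cv2.minEnclosingCircle(c);print(e,plane(t,*e[0],.003))
# light grey
m=((f[...,1]<70)&(f[...,2]>110)).astype(np.uint8);m[:,:170]=0;m[:,330:]=0;m[:110]=0;m[255:]=0
n,_,st,ce=cv2.connectedComponentsWithStats(m)
for i in range(1,n):
    if st[i,4]>15: print(st[i],ce[i],plane(t,*ce[i],.008+.003))
E
```

```text
((306.765625, 162.70999145507812), (96.4832763671875, 34.352806091308594), 77.6192398071289)
[[0.7034 0.1415 0.014 ]
 [0.7196 0.0638 0.014 ]
 [0.5013 0.0208 0.014 ]
 [0.4853 0.0972 0.014 ]]
[0.07935083 0.22246295 0.07810915] [0.60239923 0.08084043 0.014     ]
((210.6247100830078, 211.3960723876953), 33.72548294067383) [0.4921732 0.3033591 0.003    ]
[290 123  19  19 258] [298.92635659 131.84108527] [0.674096   0.09718329 0.011     ]
[301 152  11  13 106] [306.20754717 157.8490566 ] [0.61326841 0.08139115 0.011     ]
[213 189  24  23 378] [224.6005291  200.11375661] [0.51762362 0.27004684 0.011     ]
[188 216  15  15 171] [194.98245614 222.78947368] [0.46623717 0.33826102 0.011     ]
```

View pics/topc.png

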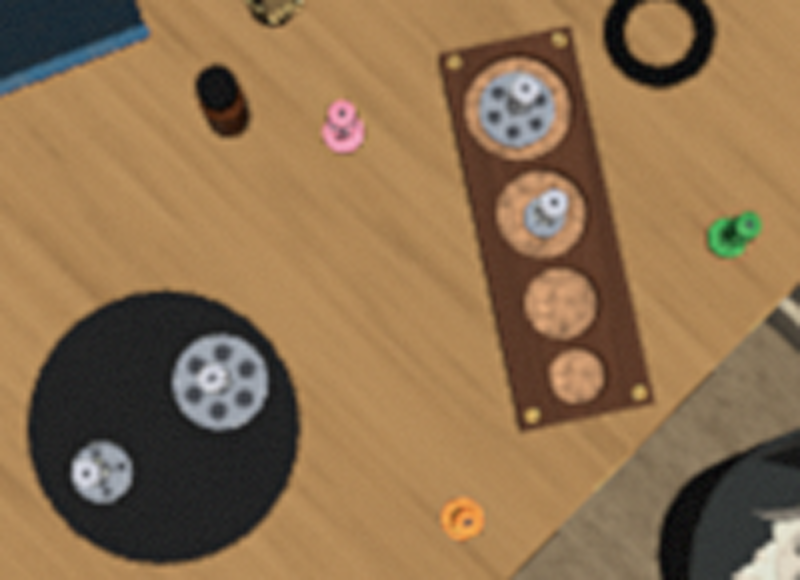

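View pics/scenec.png

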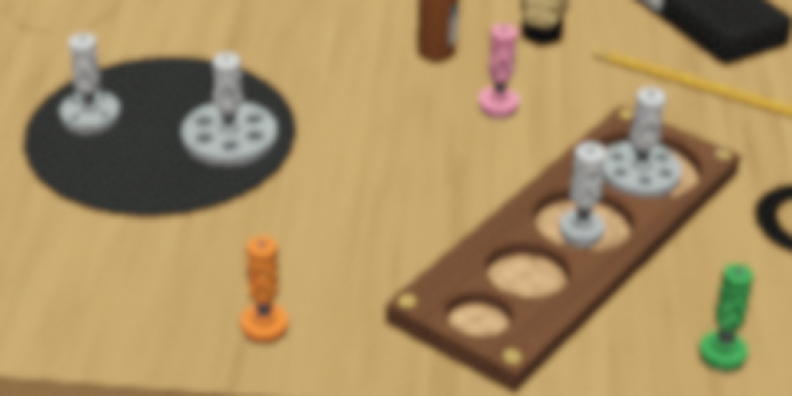

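Sizes scaled from the picture: the head in the second largest recess is about 25 mm across, so it is head_24. The small one on the mat is about 35 mm, so it is head_34. The head in the largest recess is head_44, and the big one on the mat is head_54. I'll move above the rack and look from the wrist.

play_rows --pt "-0.16 -0.05 0.01 0 0 0 1" --pt "-0.16 -0.05 0.01 0 0 0 1" --pt "-0.16 -0.05 0.01 0 0 0 1" --pt "-0.16 -0.05 0.01 0 0 0 1" --pt "-0.16 -0.05 0.01 0 0 0 1" --pt "-0.16 -0.05 0.01 0 0 0 1" --pt "-0.16 -0.05 0.01 0 0 0 1" --pt "-0.16 -0.05 0.01 0 0 0 1" --pt "-0.16 -0.05 0.01 0 0 0 1" --pt "-0.16 -0.05 0.01 0 0 0 1" --pt "0 0 0 0 0 -1 1" --pt "0 0 0 0 0 -1 1"

```text
clock: 1.6
eef_pos: [0.5823, 0.1174, 0.2115]
ee_rot: [-0.001, 0.109, 0.994, -0.0]
wrist_force: [0.0, 1.2, 0.7]
gripper_width: 0.0857
finger_force: 0.0
```

play_rows --pt "0 0 0 0 0 -1 1" --pt "0 0 0 0 0 -1 1" --pt "0 0 0 0 0 -1 1" --pt "0 0 0 0 0 -1 1" --pt "0 0 0 0 0 0 1" --pt "0 0 0 0 0 0 1"

```text
clock: 2.35
eef_pos: [0.5821, 0.1182, 0.2122]
ee_rot: [-0.0, -0.098, 0.995, -0.0]
wrist_force: [-0.9, -1.0, -0.1]
gripper_width: 0.0858
finger_force: 0.0
```

```bash
cat >> h.py <<'E'
from scipy.spatial.transform import Rotation as Ro
def rayw(s,u,v):
    K,E=s["K"],s["extrinsics"]; x=np.array([u-K[0,2],v-K[1,2]]); r=np.hypot(*x); th=r/K[0,0]
    c=np.array([*(x/max(r,1e-9)*np.sin(th)),np.cos(th)]); return E[:3,3],E[:3,:3]@c
def planew(s,u,v,z):
    o,d=rayw(s,u,v); return o+d*(z-o[2])/d[2]
def projw(s,p):
    E=s["extrinsics"];K=s["K"]; c=E[:3,:3].T@(np.asarray(p)-E[:3,3]); r=np.hypot(c[0],c[1]); th=np.arctan2(r,c[2]); return K[:2,2]+K[0,0]*th*c[:2]/r
def go(o,tgt,yaw=None):
    "tool-frame shares to tgt, and the turn about tool z to bring tool y to yaw (deg)"
    w,x,y,z=o["ee_rot"]; R=Ro.from_quat([x,y,z,w]).as_matrix()
    cur=np.degrees(np.arctan2(R[1,1],R[0,1])); print("tcp",o["eef_pos"].round(4),"tilt",R[:2,2].round(4),"yaw",cur.round(2),"t",o["clock"])
    print("shift shares",(R.T@(np.asarray(tgt)-o["eef_pos"])/.3).round(4), "" if yaw is None else "turn shares %.3f"%((cur-yaw)/6))
E
python3 - <<'E'
from plant import bot
from h import *
s=bot.snapshot("wrist");np.savez("w1.npz",**s);cv2.imwrite("pics/w1.png",s["frame"][:,:,::-1]);print(s["K"],s["extrinsics"].round(3))
go(bot.get_obs(),[.6112,.0826,.15],101.3); print(bot.get_obs()["joint_pos"])
E
```

```text
[[297.31863964   0.         255.63291564]
 [  0.         297.31863964 187.61498862]
 [  0.           0.           1.        ]] [[-0.195  0.947  0.254  0.518]
 [ 0.981  0.188  0.05   0.106]
 [ 0.     0.259 -0.966  0.344]
 [ 0.     0.     0.     1.   ]]
tcp [0.5821 0.1181 0.2122] tilt [-0.0002 -0.    ] yaw 101.26 t 2.4
shift shares [-0.072  -0.1351  0.2073] turn shares -0.007
[2.00208410e-01 4.16791580e-01 1.70791030e-01 1.32502704e+00
 5.79566201e-06 3.72291629e-03]
```

View pics/w1.png

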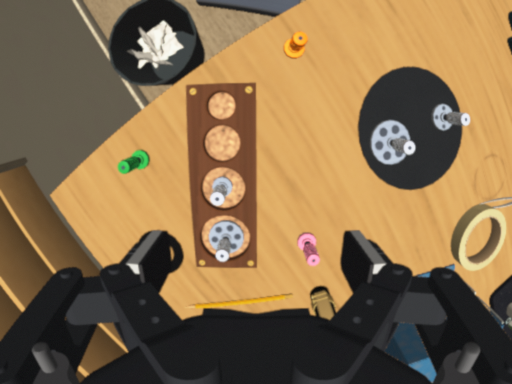

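```bash
cat > meas.py <<'E'
from h import *
def meas(s):
    f=cv2.cvtColor(s["frame"],cv2.COLOR_RGB2HSV).astype(int)
    m=((f[...,2]<135)&(f[...,1]>90)&((f[...,0]<20))).astype(np.uint8); m[300:]=0
    m=cv2.morphologyEx(m,cv2.MORPH_OPEN,np.ones((2,2)))
    cs,h=cv2.findContours(m,cv2.RETR_CCOMP,cv2.CHAIN_APPROX_NONE)
    for i,c in enumerate(cs):
        if len(c)<40: continue
        P=np.array([planew(s,*q[0],.014)[:2] for q in c],np.float32)*1000
        if h[0][i][3]<0:
            r=cv2.minAreaRect(P); 
            if max(r[1])<180 or max(r[1])>300: continue
            print("rack",r)
        else:
            r=cv2.fitEllipse(P); print("hole",np.round(r[0],1),np.round(r[1],1),c.mean(0).round(0))
    m=((f[...,1]<70)&(f[...,2]>110)).astype(np.uint8); m[300:]=0
    n,_,st,ce=cv2.connectedComponentsWithStats(m)
    for i in range(1,n):
        if st[i,4]>60: print("grey",st[i],ce[i].round(1),(1000*planew(s,*ce[i],.011)).round(1))
    w=((f[...,1]<40)&(f[...,2]>205)).astype(np.uint8); w[300:]=0
    n,_,st,ce=cv2.connectedComponentsWithStats(w)
    for i in range(1,n):
        if 15<st[i,4]<300: print("top",st[i],ce[i].round(1),(1000*planew(s,*ce[i],.058)).round(1))
E
python3 - <<'E'
from meas import *
s=dict(np.load("w1.npz")); meas(s)
d=np.array([.9806,.196]);c=np.array([.6024,.0808])
for y in(-.087,-.044,.009,.072): p=c+y*d; print(p.round(4),projw(s,[*p,.014]).round(1))
E
```

```text
rack ((721.2913208007812, -170.9417724609375), (221.86253356933594, 77.32772827148438), 45.848960876464844)
rack ((606.4359741210938, 85.25222778320312), (221.67977905273438, 75.52201080322266), 11.491934776306152)
hole [675.1 100.1] [60.3 64.3] [[226. 237.]]
hole [612.7  87.7] [50.4 51.9] [[224. 188.]]
hole [561.9  77.8] [41.8 41.9] [[223. 143.]]
hole [521.3  69.6] [32.1 32.5] [[223. 107.]]
grey [ 71   0  39  61 410] [91.3 28. ] [ 444.8 -115.9   11. ]
grey [ 132   20   52   49 1440] [157.2  45.2] [461.9 -20.2  11. ]
grey [120  78  25  31 219] [133.   93.2] [521.6 -39.4  11. ]
grey [433 104  37  27 524] [447.6 116.9] [465.1 347.5  11. ]
grey [ 371  120   45   45 1327] [391.3 142.1] [518.2 272.6  11. ]
grey [210 176  23  30 475] [220.1 190.3] [616.9  83.2  11. ]
grey [ 208  220   36   42 1007] [225.4 238.8] [677.1  99.4  11. ]
grey [127 262  13  12  96] [133.9 267.2] [748.7 -18.2  11. ]
grey [372 262  14  12 100] [377.4 267.2] [683.9 308.8  11. ]
top [139  60   8   8  42] [141.7  62.7] [489.2 -15.3  58. ]
top [435 106   8   9  46] [438.5 110.1] [469.1 298.9  58. ]
top [445 106   6   7  23] [447.1 109.5] [464.8 310.5  58. ]
top [461 113   9  13  77] [465.2 118.9] [466.9 340.1  58. ]
top [435 119   8   9  38] [438.6 122.7] [482.4 302.6  58. ]
top [445 122   5   6  16] [446.8 124.7] [481.3 314.6  58. ]
top [404 141  11  13 102] [409.  147.1] [518.1 271.6  58. ]
top [213 178  19  16  97] [222.9 183.4] [595.4  88.   58. ]
top [210 192  15  14 134] [216.8 198.5] [612.2  84.4  58. ]
top [216 250  13  11 100] [221.8 255.1] [674.9  99.5  58. ]
top [129 264  10   9  49] [134.4 267.7] [ 7.168e+02 -2.000e-01  5.800e+01]
top [373 264  11   9  51] [377.1 267.6] [661.1 280.   58. ]
[0.5171 0.0637] [218.3 101.9]
[0.5593 0.0722] [218.8 140.3]
[0.6112 0.0826] [220.1 186.2]
[0.673  0.0949] [222.1 236.2]
```

play_rows --pt "-0.025 -0.045 0.125 0 0 0 1" --pt "-0.025 -0.045 0.125 0 0 0 1" --pt "-0.024 -0.043 0.124 0 0 0 1" --pt "0 0 0 0 0 0 1" --pt "0 0 0 0 0 0 1" --pt "0 0 0 0 0 0 1"

```text
clock: 3.15
eef_pos: [0.6125, 0.084, 0.1019]
ee_rot: [0.001, -0.099, 0.995, 0.0]
wrist_force: [0.3, 0.9, -0.1]
gripper_width: 0.0855
finger_force: 0.0
```

```bash
python3 - <<'E'
from plant import bot
from meas import *
s=bot.snapshot("wrist");np.savez("w2.npz",**s);cv2.imwrite("pics/w2.png",s["frame"][:,:,::-1])
go(bot.get_obs(),[.612,.084,.034],101.3); meas(s)
E
```

```text
tcp [0.6124 0.0839 0.1017] tilt [0.0022 0.0004] yaw 101.39 t 3.2
shift shares [0.0018 0.0006 0.2257] turn shares 0.015
rack ((603.4195556640625, 84.42875671386719), (217.77125549316406, 77.10777282714844), 11.524589538574219)
hole [612.6  86.3] [49.5 50.2] [[258. 195.]]
hole [562.2  76. ] [40.1 40.1] [[258. 129.]]
hole [522.3  67.9] [30.5 30.7] [[258.  74.]]
grey [ 76   0  30  48 298] [91.3 21.2] [494.1 -78.3  11. ]
grey [ 130    0   59   54 1738] [158.7  27.5] [497.1 -14.8  11. ]
grey [112  57  21  28 163] [123.   71.6] [535.2 -37.6  11. ]
grey [ 455  106   40   58 1411] [473.5 133.9] [518.5 268.1  11. ]
grey [495 131  17  21 165] [506.  138.9] [509.8 315.9  11. ]
grey [ 241  178   30   48 1092] [255.6 200.7] [617.8  85.5  11. ]
grey [ 233  242   51   58 1856] [258.2 268.4] [677.6  99.8  11. ]
grey [127 263  13  11  93] [134.1 267.3] [703.5 -11.   11. ]
grey [372 263  14  11  94] [377.4 267.2] [659.5 207.8  11. ]
top [137  43  12   9  57] [141.2  46.1] [520.7  -5.4  58. ]
top [153  46   5   6  20] [155.2  48.6] [521.4   4.3  58. ]
top [466 108  15   5  32] [473.  109.8] [508.2 221.1  58. ]
top [458 123   7   7  27] [461.  126.7] [523.3 212.9  58. ]
top [507 134   5  17  63] [509.1 142. ] [519.  269.1  58. ]
top [458 141  29  21 146] [469.7 153.4] [539.2 227.5  58. ]
top [474 144   7   5  21] [477.  145.5] [531.8 233.   58. ]
top [242 181  29  19 198] [255.8 188.3] [595.3  81.1  58. ]
top [130 265   8   8  42] [134.5 267.8] [671.1   6.7  58. ]
top [268 265  15  16  85] [275.8 271.9] [650.7 106.2  58. ]
top [374 265   9   8  42] [376.8 267.9] [636.6 178.8  58. ]
top [250 291  19   9 122] [258.9 295.2] [672.5  98.8  58. ]
```

View pics/w2.png

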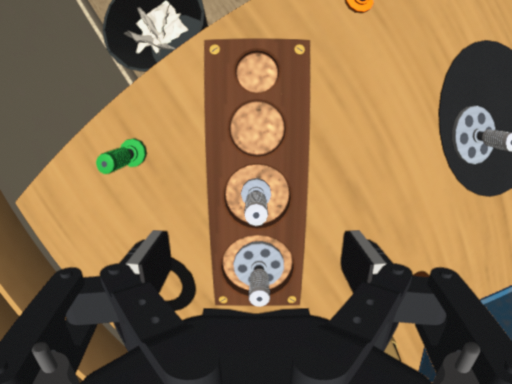

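The wrist view shows the grip of head_24 at (256,214), centred between the fingers at columns 150 and 360. The empty recesses are at (258,129) and (258,74). I'll descend and grasp it.

play_rows --pt "0 0 0.06 0 0 0 1" --pt "0 0 0.06 0 0 0 1" --pt "0 0 0.06 0 0 0 1" --pt "0.002 0 0.04 0 0 0 1" --pt "0 0 0.006 0 0 0 1" --pt "0 0 0 0 0 0 0" --pt "0 0 0 0 0 0 0" --pt "0 0 0 0 0 0 0" --pt "0 0 0 0 0 0 0" --pt "0 0 0 0 0 0 0"

```text
clock: 4.45
eef_pos: [0.6114, 0.0833, 0.0326]
ee_rot: [0.0, -0.099, 0.995, -0.0]
wrist_force: [0.2, -0.9, 3.7]
gripper_width: 0.0136
finger_force: 58.3
```

```bash
python3 - <<'E'
from plant import bot
from meas import *
s=dict(np.load("w2.npz"));print(planew(s,256,214,.058))
o=bot.get_obs();print(o["gripper_width"],o["finger_force"]);go(o,[.612,.084,.08],101.3)
E
```

```text
[0.61168699 0.08450885 0.058     ]
0.013611533776815362 58.3385968208313
tcp [0.6114 0.0833 0.0326] tilt [0.0004 0.    ] yaw 101.37 t 4.45
shift shares [-0.0025  0.0019 -0.1581] turn shares 0.012
```

play_rows --pt "0 0 -0.05 0 0 0 0" --pt "0 0 -0.08 0 0 0 0" --pt "0.05 0 0 0 0 0 0" --pt "0.1 0.002 0 0 0 0 0" --pt "0.1 0.002 0 0 0 0 0" --pt "0.05 0 0 0 0 0 0" --pt "0.014 0 0 0 0 0 0" --pt "0 0 0 0 0 0 0" --pt "0 0 0 0 0 0 0"

```text
clock: 5.58
eef_pos: [0.5194, 0.066, 0.0715]
ee_rot: [0.0, -0.099, 0.995, 0.0]
wrist_force: [0.2, 1.2, -0.1]
gripper_width: 0.0135
finger_force: 58.4
```

```bash
python3 - <<'E'
from plant import bot
from meas import *
s=bot.snapshot("wrist");np.savez("w3.npz",**s)
a=cv2.resize(s["frame"][60:310,120:400],None,fx=2,fy=2)
cv2.imwrite("pics/w3.png",a[:,:,::-1])
go(bot.get_obs(),[.519,.066,.034],101.3); meas(s)
t=bot.snapshot("top");np.savez("t3.npz",**t)
E
```

```text
tcp [0.5192 0.066  0.0714] tilt [0.0003 0.0001] yaw 101.38 t 5.625
shift shares [8.000e-04 1.000e-04 1.245e-01] turn shares 0.013
hole [497.9  94.7] [ 9.8 10.2] [[304. 186.]]
grey [ 55   0  42  67 603] [77.  30.8] [415.6 -87.2  11. ]
grey [ 202    0  118   23 1278] [277.3   7.1] [384.6  53.7  11. ]
grey [ 123   28   63   58 2049] [154.   58.8] [432.7 -19.5  11. ]
grey [120 106  49  65 680] [145.1 137.7] [486.4 -16.5  11. ]
grey [ 238  209   36   81 2253] [255.6 250.4] [552.  73.  11.]
grey [ 456  216   56   61 1906] [481.3 245.7] [519.2 276.7  11. ]
grey [225 248  11  13  75] [231.3 253.2] [557.9  56.1  11. ]
grey [276 249  11  12  77] [279.8 253.4] [551.1  90.8  11. ]
top [132  50  14  18 114] [138.7  59.1] [439.2 -10.1  58. ]
top [132  77   9   8  51] [135.5  80.1] [450.2  -9.7  58. ]
top [240 212  32  18 275] [255.8 218.4] [509.9  64.7  58. ]
top [244 224  25  11  78] [255.3 228.3] [515.5  65.5  58. ]
top [229 252   6   8  23] [232.6 254.3] [533.4  56.4  58. ]
top [277 252   6   8  25] [278.5 254.6] [528.6  81.2  58. ]
top [506 262   6  14  59] [508.6 269.3] [519.6 269.5  58. ]
```

View pics/w3.png

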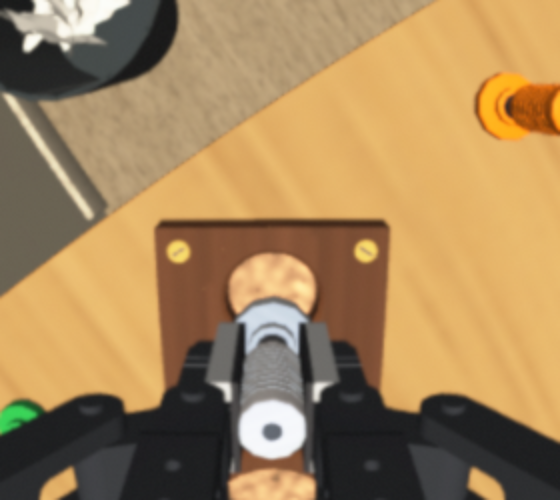

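```bash
python3 - <<'E'
from h import *
s=dict(np.load("w3.npz")); d=np.array([.9806,.196])
def f(n,u,v,z=.014):
    p=planew(s,120+u/2,60+v/2,z); print(n,p.round(4)); return p[:2]
a=f("rim front",272.5,253); print("centre by rim",a+.016*d)
b=f("left edge at widest",228,290);c=f("right",317,290);print(np.linalg.norm(b-c),(b+c)/2)
e=f("end",272,228); print("centre by end", e+.025*d)
f("screwL",178,251);f("screwR",366,251)
# disc front edge, underside of disc z = tcp-.0326+.003
g=f("disc front",272,299,.0714-.0326+.003+.008);print(g+.012*d)
f("top of grip",272,430,.0714-.0326+.058)
E
```

```text
rim front [0.5044 0.0639 0.014 ]
centre by rim [0.52007046 0.0670132 ]
left edge at widest [0.5199 0.0518 0.014 ]
right [0.514  0.0811 0.014 ]
0.029921772913618958 [0.51699344 0.06642026]
end [0.4961 0.0621 0.014 ]
centre by end [0.52065928 0.06695236]
screwL [0.5099 0.033  0.014 ]
screwR [0.4976 0.0942 0.014 ]
disc front [0.5079 0.0644 0.0498]
[0.5196443  0.06671837]
top of grip [0.5203 0.0668 0.0968]
```

Disc and recess centres agree to within 1 mm, so I'll lower it, release and rise.

play_rows --pt "-0.001 0 0.04 0 0 0 0" --pt "0 0 0.04 0 0 0 0" --pt "0 0 0.03 0 0 0 0" --pt "0 0 0.012 0 0 0 0" --pt "0 0 0.005 0 0 0 0" --pt "0 0 0 0 0 0 0" --pt "0 0 0 0 0 0 0"

```text
clock: 6.55
eef_pos: [0.5192, 0.066, 0.0335]
ee_rot: [0.0, -0.099, 0.995, -0.0]
wrist_force: [-0.5, 0.8, -0.3]
gripper_width: 0.0135
finger_force: 58.4
```

play_rows --pt "0 0 0 0 0 0 0.3" --pt "0 0 0 0 0 0 0.6" --pt "0 0 0 0 0 0 0.7" --pt "0 0 0 0 0 0 0.7" --pt "0 0 -0.1 0 0 0 0.7" --pt "0 0 -0.15 0 0 0 0.7" --pt "-0.1 0 0 0 0 0 0.7" --pt "-0.17 0 0 0 0 0 0.7" --pt "-0.17 0 0 0 0 0 0.7" --pt "-0.09 0 0 0 0 0 0.7" --pt "0 0 0 0 0 0 0.7" --pt "0 0 0 0 0 0 0.7"

```text
clock: 8.05
eef_pos: [0.6742, 0.0971, 0.1079]
ee_rot: [-0.0, -0.099, 0.995, -0.0]
wrist_force: [0.7, 0.6, 0.6]
gripper_width: 0.0595
finger_force: 0.0
```

```bash
python3 - <<'E'
from plant import bot
from meas import *
s=bot.snapshot("wrist");np.savez("w4.npz",**s)
a=cv2.resize(s["frame"][0:310,120:400],None,fx=1.9,fy=1.9)
cv2.imwrite("pics/w4.png",a[:,:,::-1])
o=bot.get_obs();print(o["gripper_width"])
go(o,[.6726,.0973,.0326],101.3); meas(s)
E
```

```text
0.059628180974223524
tcp [0.6741 0.0971 0.1082] tilt [-0.0005 -0.0001] yaw 101.37 t 8.1
shift shares [0.0046 0.0015 0.2521] turn shares 0.012
rack ((618.9758911132812, 87.59622955322266), (196.17074584960938, 76.9676284790039), 11.498809814453125)
hole [674.   98.8] [59.  59.5] [[257. 192.]]
hole [614.6  86.7] [49.6 49.9] [[257. 116.]]
hole [565.1  76.6] [40.2 40.3] [[257.  51.]]
grey [ 87   0  26  35 231] [99.5 15.9] [548.9 -62.2  11. ]
grey [138   0  16  10  84] [144.    3.6] [536.9 -22.1  11. ]
grey [241   0  30  11 244] [255.5   4. ] [526.8  68.   11. ]
grey [ 452   40   60   57 1575] [475.1  67.3] [517.  273.6  11. ]
grey [ 231  167   54   58 2160] [257.6 194.3] [675.5  99.5  11. ]
grey [165 255  12  11  85] [171.7 259.3] [750.4  36.2  11. ]
grey [335 254  13  12  89] [339.8 259.1] [720.6 183.9  11. ]
top [139   1   8   8  41] [142.7   4.6] [552.7  -0.9  58. ]
top [243   0  26   9 119] [255.5   4. ] [543.9  71.4  58. ]
top [460  42  17   5  49] [467.8  43.7] [521.  224.8  58. ]
top [468  47   4   7  16] [470.1  49.2] [524.3 227.6  58. ]
top [455  48   9  15  70] [457.8  55.9] [534.3 216.6  58. ]
top [468  55   9   6  24] [471.6  58. ] [530.5 230.2  58. ]
top [503  56   9  17 103] [507.3  63.8] [518.4 270.8  58. ]
top [455  63  35  32 281] [470.   81.3] [548.7 231.7  58. ]
top [485  76   7   5  24] [488.   77.5] [538.7 250.   58. ]
top [169 257   7   8  37] [172.3 260.1] [722.2  46.7  58. ]
top [337 257   7   8  37] [339.1 260. ] [698.7 163.3  58. ]
```

View pics/w4.png

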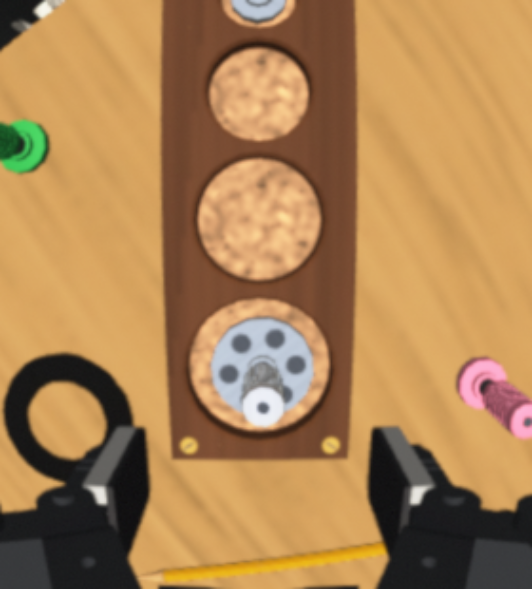

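head_24 looks seated at crop (258,8). The grip of head_44 is at crop (262,407), centred between the fingers. I'll grasp it and carry it to seat_44, 63 mm back along the row.

play_rows --pt "0 0.002 0.06 0 0 0 0.7" --pt "0 0 0.07 0 0 0 0.7" --pt "0 0 0.07 0 0 0 0.7" --pt "0 0 0.04 0 0 0 0.7" --pt "0 0 0.01 0 0 0 0.7" --pt "0 0 0 0 0 0 0" --pt "0 0 0 0 0 0 0" --pt "0 0 0 0 0 0 0" --pt "0 0 0 0 0 0 0" --pt "0 0 0 0 0 0 0"

```text
clock: 9.35
eef_pos: [0.6751, 0.0979, 0.034]
ee_rot: [0.001, -0.099, 0.995, 0.0]
wrist_force: [-1.7, 0.5, 6.6]
gripper_width: 0.0134
finger_force: 58.3
```

```bash
python3 - <<'E'
from plant import bot
from meas import *
s=dict(np.load("w4.npz"));print(planew(s,257.9,214.2,.058))
g=lambda u,v,z=.014:planew(s,120+u/1.9,v/1.9,z)[:2]
d=np.array([.9806,.196])
print("seat44 front rim",g(260,157)+.026*d,"back floor rim",g(260,280,.003)-.026*d,"seat54 front rim",g(260,299)+.031*d,"rack end",g(260,459)-.040*d, "lateral44",(g(196,218)+g(322,218))/2)
o=bot.get_obs();print(o["gripper_width"],o["finger_force"]);go(o,[.612,.084,.07],101.3)
E
```

```text
[0.67527834 0.09936139 0.058     ]
seat44 front rim [0.61521954 0.08670198] back floor rim [0.61403175 0.0865772 ] seat54 front rim [0.67617297 0.098962  ] rack end [0.67595476 0.09906537] lateral44 [0.61355803 0.08600047]
0.013370481920906363 58.34769666194916
tcp [0.6751 0.0979 0.034 ] tilt [0.0011 0.0001] yaw 101.37 t 9.35
shift shares [ 0.2153 -0.0041 -0.1204] turn shares 0.012
```

play_rows --pt "0 0 -0.03 0 0 0 0" --pt "0 0 -0.07 0 0 0 0" --pt "0.05 0 0 0 0 0 0" --pt "0.1 -0.001 0 0 0 0 0" --pt "0.05 0 0 0 0 0 0" --pt "0.008 0 0 0 0 0 0" --pt "0 0 0 0 0 0 0" --pt "0 0 0 0 0 0 0"

```text
clock: 10.35
eef_pos: [0.6142, 0.0854, 0.0632]
ee_rot: [0.0, -0.099, 0.995, 0.0]
wrist_force: [-0.2, 0.1, -2.1]
gripper_width: 0.0132
finger_force: 58.4
```

```bash
python3 - <<'E'
from plant import bot
from meas import *
s=bot.snapshot("wrist");np.savez("w5.npz",**s)
a=cv2.resize(s["frame"][0:310,120:400],None,fx=1.9,fy=1.9)
cv2.imwrite("pics/w5.png",a[:,:,::-1])
o=bot.get_obs();go(o,[.614,.0853,.0345],101.3)
E
```

```text
tcp [0.6141 0.0854 0.0631] tilt [0.0001 0.    ] yaw 101.38 t 10.4
shift shares [ 0.0004 -0.0002  0.0954] turn shares 0.013
```

View pics/w5.png

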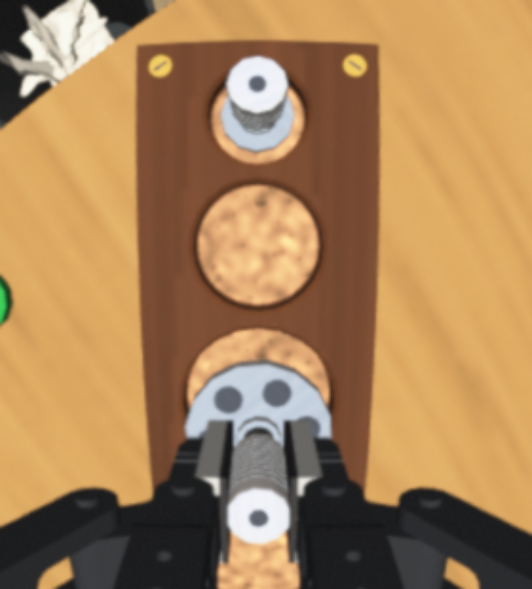

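head_24 sits centred in its recess at crop (258,105). I'll check the disc of head_44 (edge row 362) against the rim of seat_44 (row 329), and get seat_34.

```bash
python3 - <<'E'
from h import *
s=dict(np.load("w5.npz"))
g=lambda u,v,z=.014:planew(s,120+u/1.9,v/1.9,z)[:2]
d=np.array([.9806,.196])
print("seat44",g(258,328)+.026*d,"disc",g(258,362,.0401)+.022*d,"seat34 front",g(258,183)+.021*d,"back",g(258,308,.003)-.021*d,"lat",(g(196,245)+g(321,245))/2)
print("rack end",g(258,43)+.068*d)
E
```

```text
seat44 [0.61389418 0.08588855] disc [0.61417434 0.08593318] seat34 front [0.56281001 0.07562974] back [0.56319797 0.07575729] lat [0.56156144 0.07556604]
rack end [0.56334619 0.07569351]
```

play_rows --pt "0 0 0.04 0 0 0 0" --pt "0 0 0.035 0 0 0 0" --pt "0 0 0.014 0 0 0 0" --pt "0 0 0.006 0 0 0 0" --pt "0 0 0 0 0 0 0" --pt "0 0 0 0 0 0 0" --pt "0 0 0 0 0 0 0.3" --pt "0 0 0 0 0 0 0.6" --pt "0 0 0 0 0 0 0.7" --pt "0 0 0 0 0 0 0.7"

```text
clock: 11.65
eef_pos: [0.6136, 0.0853, 0.0348]
ee_rot: [0.0, -0.099, 0.995, 0.0]
wrist_force: [1.1, 0.3, -0.8]
gripper_width: 0.0598
finger_force: 0.0
```

play_rows --pt "0 0 -0.08 0 0 0 0.7" --pt "0 0 -0.16 0 0 0 0.7" --pt "0.026 0.075 0 0 0 0 0.7" --pt "0.052 0.155 0 0 0 0 0.7" --pt "0.052 0.155 0 0 0 0 0.7" --pt "0.052 0.155 0 0 0 0 0.7" --pt "0.052 0.155 0 0 0 0 0.7" --pt "0.052 0.155 0 0 0 0 0.7" --pt "0.028 0.075 0 0 0 0 0.7" --pt "0 0 0 0 0 0 0.7" --pt "0 0 0 0 0 0 0.7" --pt "0 0 0 0 0 0 0.7"

```text
clock: 13.15
eef_pos: [0.4669, 0.3379, 0.1066]
ee_rot: [-0.0, -0.099, 0.995, -0.0]
wrist_force: [-0.3, -0.4, 0.0]
gripper_width: 0.0599
finger_force: 0.0
```

```bash
python3 - <<'E'
from plant import bot
from meas import *
s=bot.snapshot("wrist");np.savez("w6.npz",**s)
cv2.imwrite("pics/w6.png",s["frame"][:,:,::-1])
o=bot.get_obs();go(o,[.467,.339,.034],101.3);meas(s)
E
```

```text
tcp [0.4669 0.338  0.1066] tilt [-0.0001 -0.0001] yaw 101.3 t 13.2
shift shares [-0.0009  0.0033  0.242 ] turn shares 0.000
grey [  1   0  32  59 585] [17.4 27.4] [349.5  78.   11. ]
grey [432   0  23  17 298] [443.8   6.8] [267.  468.9  11. ]
grey [506  22   6  17  61] [509.   28.5] [248.4 557.   11. ]
grey [435  53  23  20 220] [446.2  61.9] [318.9 478.3  11. ]
grey [452  81   8  16  66] [456.2  87.8] [338.  494.1  11. ]
grey [454 105  15  20 170] [461.8 113.6] [358.6 506.4  11. ]
grey [481 123  19  24 349] [490.1 133.2] [365.1 549.   11. ]
grey [ 236  172   44   53 1640] [257.8 196. ] [469.2 340.6  11. ]
grey [  0 179   7  23 112] [  2.5 191.2] [519.5  73.4  11. ]
grey [469 203  35  97 526] [488.8 247.8] [479.9 603.9  11. ]
grey [ 139  204   57   62 1979] [163.7 228.9] [514.2 267.4  11. ]
grey [432 210  36  37 821] [450.5 228. ] [465.6 532.6  11. ]
grey [321 225  27  41 361] [335.4 245.1] [500.  415.7  11. ]
grey [  0 252  34  36 681] [ 17.7 270. ] [615.8  82.9  11. ]
top [434   0  19  15 155] [444.4   6.1] [294.2 439.8  58. ]
top [440  55  16  14 101] [446.4  62.2] [336.4 447.   58. ]
top [458 108   9  12  75] [462.3 113.7] [367.7 469.5  58. ]
top [483 124  15  20 149] [490.5 133.5] [373.  503.4  58. ]
top [  0 182   5  19  57] [  2.1 191.9] [496.3 124.8  58. ]
top [432 211  21  26 133] [439.1 220.5] [448.5 475.4  58. ]
top [  7 253  25  32 267] [ 20.  267.7] [567.8 137.1  58. ]
top [142 252  12   6  46] [147.6 254.1] [513.9 268.9  58. ]
top [167 256   9   9  51] [172.1 259.6] [513.7 287.4  58. ]
top [336 256   9   9  52] [339.2 259.7] [490.6 403.4  58. ]
top [475 271   6  18  18] [477.4 279.5] [495.9 550.3  58. ]
```

View pics/w6.png

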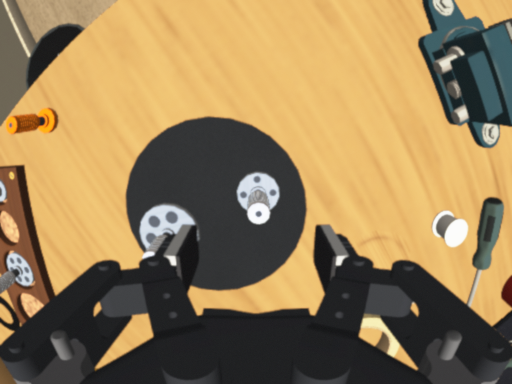

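Grip of head_34 is at (258,213) between the fingers, and head_54 is at (168,230), clear of the left finger. I'll grasp head_34.

play_rows --pt "0 0.003 0.06 0 0 0 0.7" --pt "0 0 0.07 0 0 0 0.7" --pt "0 0 0.06 0 0 0 0.7" --pt "0 0 0.04 0 0 0 0.7" --pt "0 0 0.012 0 0 0 0.7" --pt "0 0 0 0 0 0 0" --pt "0 0 0 0 0 0 0" --pt "0 0 0 0 0 0 0" --pt "0 0 0 0 0 0 0" --pt "0 0 0 0 0 0 0"

```text
clock: 14.45
eef_pos: [0.4667, 0.3399, 0.0348]
ee_rot: [0.0, -0.099, 0.995, 0.0]
wrist_force: [0.2, -2.1, 5.5]
gripper_width: 0.0133
finger_force: 58.4
```

```bash
python3 - <<'E'
from plant import bot
from h import *
s=dict(np.load("w6.npz"));print(planew(s,258.5,213.5,.058))
o=bot.get_obs();go(o,[.5625,.075,.12],101.3)
E
```

```text
[0.46699588 0.34030625 0.058     ]
tcp [0.4667 0.3399 0.0348] tilt [0.0009 0.0006] yaw 101.37 t 14.45
shift shares [-0.1393 -0.9285 -0.2842] turn shares 0.012
```

play_rows --pt "0 0 -0.06 0 0 0 0" --pt "0 0 -0.12 0 0 0 0" --pt "-0.01 -0.07 -0.1 0 0 0 0" --pt "-0.023 -0.152 0 0 0 0 0" --pt "-0.023 -0.152 0 0 0 0 0" --pt "-0.023 -0.152 0 0 0 0 0" --pt "-0.023 -0.152 0 0 0 0 0" --pt "-0.023 -0.152 0 0 0 0 0" --pt "-0.014 -0.098 0 0 0 0 0" --pt "0 0 0 0 0 0 0" --pt "0 0 0 0 0 0 0"

```text
clock: 15.82
eef_pos: [0.5619, 0.0754, 0.1181]
ee_rot: [-0.0, -0.099, 0.995, 0.0]
wrist_force: [-0.3, 0.2, -1.1]
gripper_width: 0.0134
finger_force: 58.5
```

```bash
python3 - <<'E'
from plant import bot
from h import *
o=bot.get_obs();print(o["gripper_width"]);go(o,[.5625,.075,.07],101.3)
E
```

```text
0.01339900226581046
tcp [0.5619 0.0754 0.1181] tilt [-0.0001  0.0002] yaw 101.37 t 15.825
shift shares [-0.0017 -0.0016  0.1605] turn shares 0.012
```

play_rows --pt "-0.0017 -0.0016 0.05 0 0 0 0" --pt "0 0 0.07 0 0 0 0" --pt "0 0 0.045 0 0 0 0" --pt "0 0 0 0 0 0 0" --pt "0 0 0 0 0 0 0"

```text
clock: 16.45
eef_pos: [0.5629, 0.0748, 0.069]
ee_rot: [0.0, -0.099, 0.995, 0.0]
wrist_force: [-0.4, -0.7, -1.4]
gripper_width: 0.0134
finger_force: 58.5
```

```bash
python3 - <<'E'
from plant import bot
from h import *
s=bot.snapshot("wrist");np.savez("w7.npz",**s)
a=cv2.resize(s["frame"][0:310,120:400],None,fx=1.9,fy=1.9)
cv2.imwrite("pics/w7.png",a[:,:,::-1])
o=bot.get_obs();go(o,[.5625,.075,.0353],101.3)
E
```

```text
tcp [0.5631 0.0747 0.0692] tilt [0.0009 0.0001] yaw 101.38 t 16.5
shift shares [0.0019 0.0013 0.1131] turn shares 0.014
```

View pics/w7.png

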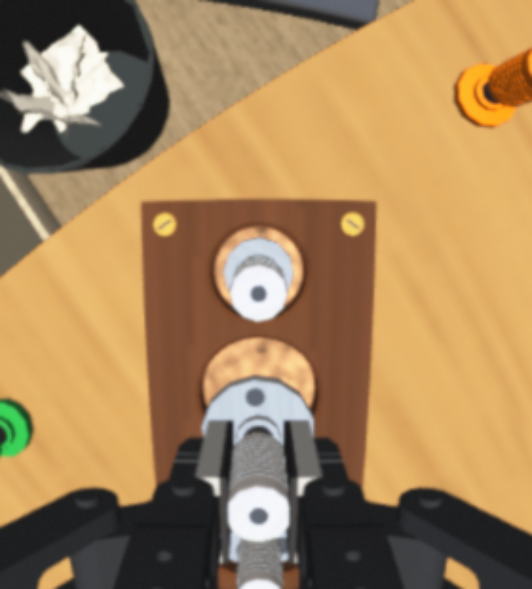

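The disc edge (258,378) lies laterally centred over the seat_34 rim (259,337). I'll check it numerically.

```bash
python3 - <<'E'
from h import *
s=dict(np.load("w7.npz"))
g=lambda u,v,z=.014:planew(s,120+u/1.9,v/1.9,z)[:2]
d=np.array([.9806,.196])
print("seat34",g(259,336)+.021*d,"disc",g(258,378,.0692-.0348+.011)+.017*d,"rack end",g(259,201)+.068*d)
E
```

```text
seat34 [0.5616285  0.07539634] disc [0.56285312 0.07528294] rack end [0.56318112 0.07563654]
```

play_rows --pt "0.002 0.001 0.04 0 0 0 0" --pt "0 0 0.045 0 0 0 0" --pt "0 0 0.02 0 0 0 0" --pt "0 0 0.008 0 0 0 0" --pt "0 0 0 0 0 0 0" --pt "0 0 0 0 0 0 0" --pt "0 0 0 0 0 0 0.3" --pt "0 0 0 0 0 0 0.6" --pt "0 0 0 0 0 0 0.7" --pt "0 0 0 0 0 0 0.7"

```text
clock: 17.75
eef_pos: [0.5621, 0.0748, 0.0347]
ee_rot: [0.0, -0.099, 0.995, 0.0]
wrist_force: [-0.2, -0.3, -0.5]
gripper_width: 0.0598
finger_force: 0.0
```

```bash
python3 - <<'E'
from plant import bot
from h import *
o=bot.get_obs();print(o["gripper_width"],o["finger_force"]);go(o,[.518,.270,.107],101.3)
E
```

```text
0.05984769261348284 0.0
tcp [0.5621 0.0748 0.0347] tilt [0. 0.] yaw 101.38 t 17.75
shift shares [ 0.0157  0.6669 -0.241 ] turn shares 0.013
```

play_rows --pt "0 0 -0.08 0 0 0 0.7" --pt "0 0 -0.16 0 0 0 0.7" --pt "0.003 0.08 0 0 0 0 0.7" --pt "0.004 0.17 0 0 0 0 0.7" --pt "0.004 0.17 0 0 0 0 0.7" --pt "0.004 0.17 0 0 0 0 0.7" --pt "0 0.077 0 0 0 0 0.7" --pt "0 0 0 0 0 0 0.7" --pt "0 0 0 0 0 0 0.7" --pt "0 0 0 0 0 0 0.7"

```text
clock: 19.0
eef_pos: [0.5184, 0.2691, 0.1067]
ee_rot: [-0.0, -0.098, 0.995, -0.0]
wrist_force: [-0.1, 0.7, 0.0]
gripper_width: 0.0598
finger_force: 0.0
```

```bash
python3 - <<'E'
from plant import bot
from meas import *
s=bot.snapshot("wrist");np.savez("w8.npz",**s)
cv2.imwrite("pics/w8.png",s["frame"][:,:,::-1])
f=cv2.cvtColor(s["frame"],cv2.COLOR_RGB2HSV).astype(int)
w=((f[...,1]<40)&(f[...,2]>200)).astype(np.uint8);w[:,:180]=0;w[:,330:]=0;w[300:]=0
n,_,st,ce=cv2.connectedComponentsWithStats(w)
for i in range(1,n):
    if st[i,4]>20: print(st[i],ce[i],planew(s,*ce[i],.058))
o=bot.get_obs();go(o,[.518,.270,.034],101.3)
E
```

```text
[ 226  160   66   64 2354] [258.36788445 192.12914189] [0.50455855 0.26849205 0.058     ]
tcp [0.5185 0.2691 0.1067] tilt [-0. -0.] yaw 101.3 t 19.05
shift shares [0.0009 0.0032 0.2425] turn shares 0.001
```

View pics/w8.png

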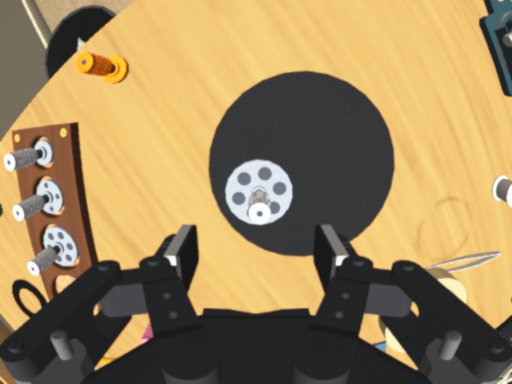

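The grip of head_54 is at (259,213), aligned. The three rack heads are seated at (42,152), (50,197) and (60,246). I'll grasp head_54.

play_rows --pt "0 0.003 0.06 0 0 0 0.7" --pt "0 0 0.07 0 0 0 0.7" --pt "0 0 0.06 0 0 0 0.7" --pt "0 0 0.04 0 0 0 0.7" --pt "0 0 0.012 0 0 0 0.7" --pt "0 0 0 0 0 0 0" --pt "0 0 0 0 0 0 0" --pt "0 0 0 0 0 0 0" --pt "0 0 0 0 0 0 0" --pt "0 0 0 0 0 0 0"

```text
clock: 20.3
eef_pos: [0.5184, 0.2711, 0.0348]
ee_rot: [0.001, -0.099, 0.995, 0.0]
wrist_force: [-0.8, -0.3, 7.4]
gripper_width: 0.0135
finger_force: 58.4
```

```bash
python3 - <<'E'
from plant import bot
from h import *
o=bot.get_obs();go(o,[.6757,.0977,.12],101.3)
E
```

```text
tcp [0.5184 0.2711 0.0348] tilt [0.001  0.0004] yaw 101.38 t 20.3
shift shares [-0.4003 -0.6701 -0.2839] turn shares 0.013
```

play_rows --pt "0 0 -0.06 0 0 0 0" --pt "0 0 -0.12 0 0 0 0" --pt "-0.03 -0.05 -0.1 0 0 0 0" --pt "-0.08 -0.135 0 0 0 0 0" --pt "-0.08 -0.135 0 0 0 0 0" --pt "-0.08 -0.135 0 0 0 0 0" --pt "-0.08 -0.135 0 0 0 0 0" --pt "-0.05 -0.08 0 0 0 0 0" --pt "0 0 0 0 0 0 0" --pt "0 0 0 0 0 0 0"

```text
clock: 21.55
eef_pos: [0.6749, 0.0979, 0.1179]
ee_rot: [-0.0, -0.099, 0.995, 0.0]
wrist_force: [0.7, 1.0, -1.7]
gripper_width: 0.0136
finger_force: 58.6
```

```bash
python3 - <<'E'
from plant import bot
from h import *
o=bot.get_obs();print(o["gripper_width"]);go(o,[.6757,.0977,.07],101.3)
E
```

```text
0.013592365519782148
tcp [0.6749 0.0979 0.1179] tilt [-0.0005  0.0002] yaw 101.38 t 21.55
shift shares [-0.0025 -0.0011  0.1598] turn shares 0.013
```

play_rows --pt "-0.0025 -0.001 0.05 0 0 0 0" --pt "0 0 0.07 0 0 0 0" --pt "0 0 0.045 0 0 0 0" --pt "0 0 0 0 0 0 0" --pt "0 0 0 0 0 0 0"

```text
clock: 22.18
eef_pos: [0.6763, 0.0976, 0.0692]
ee_rot: [0.0, -0.099, 0.995, 0.0]
wrist_force: [0.0, -0.5, -1.3]
gripper_width: 0.0134
finger_force: 58.6
```

```bash
python3 - <<'E'
from plant import bot
from h import *
s=bot.snapshot("wrist");np.savez("w9.npz",**s)
a=cv2.resize(s["frame"][0:310,120:400],None,fx=1.9,fy=1.9)
cv2.imwrite("pics/w9.png",a[:,:,::-1])
o=bot.get_obs();go(o,[.6757,.0977,.0353],101.3)
E
```

```text
tcp [0.6765 0.0975 0.0694] tilt [0.0012 0.0001] yaw 101.38 t 22.225
shift shares [0.0026 0.001  0.1137] turn shares 0.014
```

View pics/w9.png

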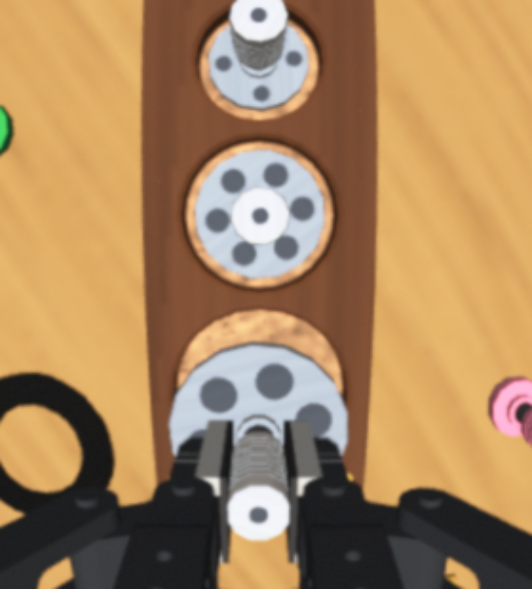

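The heads in seat_34 (crop 258,65) and seat_44 (260,215) are centred. I'll check the head_54 disc edge (259,343) against the rim (260,309).

```bash
python3 - <<'E'
from h import *
s=dict(np.load("w9.npz"))
g=lambda u,v,z=.014:planew(s,120+u/1.9,v/1.9,z)[:2]
d=np.array([.9806,.196])
print("seat54",g(260,308)+.031*d,"disc",g(259,343,.0694-.0348+.011)+.027*d,"seat44 mid",g(260,142)+.089*d)
E
```

```text
seat54 [0.67530694 0.09858029] disc [0.67578815 0.09826669] seat44 mid [0.67782678 0.09899735]
```

play_rows --pt "0.001 0.001 0.04 0 0 0 0" --pt "0 0 0.045 0 0 0 0" --pt "0 0 0.02 0 0 0 0" --pt "0 0 0.008 0 0 0 0" --pt "0 0 0 0 0 0 0" --pt "0 0 0 0 0 0 0"

```text
clock: 22.98
eef_pos: [0.6758, 0.0976, 0.0348]
ee_rot: [0.0, -0.099, 0.995, 0.0]
wrist_force: [-3.1, -0.7, 2.9]
gripper_width: 0.0133
finger_force: 58.8
```

```bash
python3 - <<'E'
from plant import bot
from h import *
o=bot.get_obs();print(o["wrist_force"]);go(o,[.6757,.0977,.0353],101.3)
E
```

```text
[-3.07098313 -0.70118287  2.91044931]
tcp [0.6758 0.0976 0.0348] tilt [0.0001 0.    ] yaw 101.37 t 22.975
shift shares [ 0.0001  0.0003 -0.0016] turn shares 0.012
```

play_rows --pt "0 0 0 0 0 0 0.3" --pt "0 0 0 0 0 0 0.6" --pt "0 0 0 0 0 0 0.7" --pt "0 0 0 0 0 0 0.7" --pt "0 0 -0.08 0 0 0 0.7" --pt "0 0 -0.16 0 0 0 0.7" --pt "0.1 0 -0.1 0 0 0 0.7" --pt "0.15 0 -0.1 0 0 0 0.7" --pt "0 0 0 0 0 0 0.7" --pt "0 0 0 0 0 0 0.7"

```text
clock: 24.22
eef_pos: [0.6025, 0.0829, 0.1666]
ee_rot: [0.0, -0.099, 0.995, 0.0]
wrist_force: [0.4, -0.4, 0.1]
gripper_width: 0.0599
finger_force: 0.0
```

```bash
python3 - <<'E'
from plant import bot
from meas import *
s=bot.snapshot("wrist");np.savez("w10.npz",**s)
a=cv2.resize(s["frame"][0:310,120:400],None,fx=1.9,fy=1.9)
cv2.imwrite("pics/w10.png",a[:,:,::-1])
go(bot.get_obs(),[.6,.09,.15]);meas(s)
E
```

```text
tcp [0.6025 0.0829 0.166 ] tilt [-0.0005 -0.0001] yaw 101.37 t 24.275
shift shares [0.0036 0.0249 0.0535] 
rack ((716.0260620117188, -180.9194793701172), (185.46542358398438, 82.14952850341797), 44.56562805175781)
rack ((606.3059692382812, 85.08206176757812), (222.1013641357422, 76.10013580322266), 11.620146751403809)
hole [675.7  99.4] [59.7 65.5] [[257. 244.]]
hole [612.8  86.5] [50.7 51.1] [[257. 186.]]
hole [562.2  76.2] [41.2 41.4] [[257. 135.]]
hole [521.9  68.1] [31.6 31.9] [[257.  92.]]
grey [ 80   0  71 104 721] [114.3  51. ] [500.1 -85.5  11. ]
grey [ 139   10   54   51 1581] [164.9  36.5] [480.7 -32.3  11. ]
grey [243  77  26  26 494] [255.4  90. ] [519.9  66.6  11. ]
grey [238 117  35  36 952] [255.4 134.5] [562.3  75.   11. ]
grey [ 234  166   44   45 1468] [256.  187.3] [613.9  86.   11. ]
grey [ 231  220   50   54 1821] [255.6 244.7] [676.3  98.1  11. ]
grey [164 254  13  12  91] [171.5 259.1] [714.7   9.1  11. ]
grey [335 254  13  12  94] [339.9 259. ] [677.3 195.2  11. ]
top [145  51  11   9  53] [148.6  54.2] [506.7 -26.7  58. ]
top [159  54   6   6  21] [161.9  56.3] [507.3 -14.4  58. ]
top [240 119  33  16 263] [255.1 126.2] [551.7  72.7  58. ]
top [168 256   8   9  45] [172.1 259.7] [686.4  19.8  58. ]
top [336 256   8   9  44] [339.3 259.7] [655.3 174.4  58. ]
top [249 260  15  13 143] [255.7 266. ] [675.5  98.1  58. ]
```

View pics/w10.png

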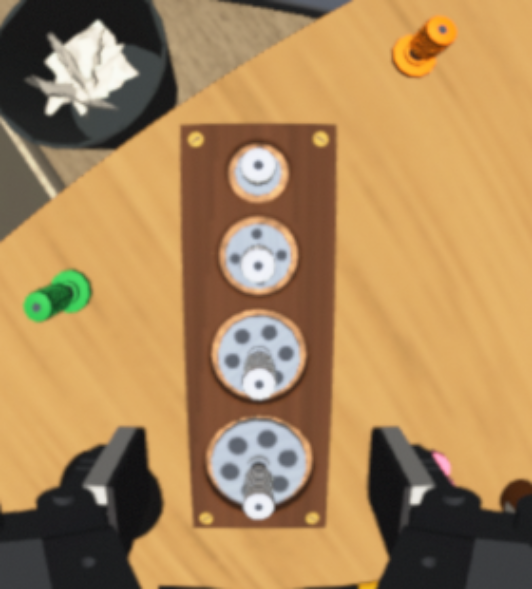

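All four heads lie flat and centred in their own recesses: crop (258,172), (258,255), (259,355) and (259,463). Disc and hole centres agree to within 2 mm, and the gripper is clear.

```bash
python3 -c "
from plant import bot
print(bot.finish_job())"
```

```text
the job is handed in; nothing more can be done
None
```

All four heads were set down in their own recesses, and the last wrist view shows each one flat and centred to within about 2 mm; I never went near the oil bottle, and the job was handed in at about 24 s, though the hand-in returned no verdict.

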